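# Book out a reference plate at the label reader

## Robot

A 6-joint arm with a two-finger parallel gripper is mounted at the origin on a cart in front of the work surface, level with it; the furniture and walls round the work are solid. World frame = base frame: x ahead of the robot, y to its left, z up, the work surface at z = 0. Lengths are in m, angles in rad, forces in N, time in s.
With the tool pointing down it reaches from about 0.275 to 0.75 m from the base axis. Payload 10.2 kg.
Tool frame: the origin (TCP) lies midway between the tips of the shut fingers; the grasp point (between the pads) lies 19 mm behind it (env.hold_point_z is the distance from the TCP to the grasp point, in m); z points along the fingers, y is the line along which they close (so a half turn about z gives the same grasp; the last joint's range is limited). The gripper opens to 85 mm and grips with 20 to 120 N. Pads are 22 mm wide; open, the fingers measure 114 mm over their backs; the gripper's body (76 mm by 85 mm) begins 54 mm behind the grasp point. The pads swing forward as they close: fully open they stand 13 mm farther back than shut.
Start: joints at [-1.571, 0.313, 1.498, -0, 1.331, -0.223], TCP at [0.116, -0.512, 0.231] pointing down, gripper open.
Joint ranges: [-2.94, 2.94], [-0.97, 2.17], [0.19, 2.56], [-1.23, 4.37], [0.02, 3.11], [-2.88, 2.88]. Speed limits (rad/s): [2.39, 2.39, 3.01, 3.14, 3.14, 3.14].

## Interface

Orientations are given as a unit quaternion [x, y, z, w].
In Python, from bench import env, kinematics, monitor, eyes, job gives the robot as it stands. The module is installed in compiled form; this text tells all that it offers. Calls block until the motion is done:
- env.reach(position, orientation): joint-space move of the TCP to a pose.
- env.movel(position, velocity=0.15, frame=None, guard=None): straight line of the TCP; frame=None keeps the orientation; velocity is the mean speed in m/s. With guard (N) it stops when the force on the tool has changed by that much, and returns True; else False.
- env.set_joints(angles): joint-space move.
- env.release() and env.close_gripper(effort=None): open the fingers fully, or close them until they stop; effort is the grip in N (None keeps the last).
- env.hold(seconds).
- kinematics.ik(position, orientation): joint angles nearest the present ones, or None.
- monitor.sense(): the state.
- eyes.grab_frame(name): name is "scene" or "top" or "wrist"; returns a dict with "frame" (480x640x3 uint8, red, green, blue), "mtx" (3x3 intrinsics, pixels), "view" (4x4, takes a point from world to camera coordinates). Camera axes: x right, y down, z forward; pixel columns grow to the right and rows downward; lengths in m; the calibration is good to about 2 mm. A picture is of the moment at which its call begins. There is no depth.
A pose or a line that the arm cannot do raises env.MotionError and nothing moves.
- job.hand_in(): hands the job in; it is judged then, once.
The state is a dict: "clock": time; "joints": joint angles; "qvel": joint speeds; "joint_efforts": joint torques, N m; "position": TCP position; "ee_rot": TCP orientation; "contact_force": force on the tool from outside, world axes, zero at the start; "ft_torque": the same for the moment, N m; "finger_gap": opening from 0.0 (shut) to 1.0 (fully open); "gripper_force": force on a finger pad.
Only numpy, scipy, OpenCV 4.12 (cv2) and the standard library are available. Lean on these libraries where they do the work, as an engineer would, in place of code of your own. Each camera call takes 0.05 s, during which the arm holds its last target. There are 200 camera calls.

## Task

Push the plate case's blue lid fully shut, then take the glass plate standing in the slotted block by its clear end (the frosted, labelled end has the corner notch) and hold it label upward before the reader, squarely facing its window, the label centred about 8 cm from it. Finish holding the plate there, steady, touching nothing else, and leave the calculator, screwdriver and tape rolls alone.

Things in the scene. Friction and masses are not known exactly. Their poses are not given: they have to be found in the camera images.
- plate: Loose glass plate, 120 x 60 x 8 mm, 0.14 kg, standing on a long edge in the slotted block. Origin: middle of its lower long edge. x: along the length to the frosted end; z: up across the 60 mm width; y: through the thickness (faces at +-4 mm); the LABEL IS ON THE -y FACE. White frosted end: x = 23 to 60 mm; the rest (x = -60 to 23 mm) is clear, faintly green glass.
- notch (a point): Notch at the upper corner of the plate's frosted end, 12 x 12 mm, cut through (plate x 48 to 60, z 48 to 60 mm); the point is its centre. The plate always stands with the notch at the top; whoever sees the notch at the top RIGHT looks at the label face.
- label (a point): Centre of the label (26 x 30 mm white patch with a black square pattern) on the frosted end: plate frame (41, -4, 30) mm. Axes as the plate's: -y points straight out of the label.
- clear_end (a point): Good grip point at the clear end, mid-thickness: plate frame (-41, 0, 42) mm, 18 mm below the upper edge. Fingers close along the plate's y on 8 mm of glass; fingertips may reach 25 mm below this point before they meet the block. Keep the grasp centre over 35 mm from the label's centre.
- block: Fixed slotted aluminium block, 146 x 46 x 18 mm; origin at the middle of its underside on the bench. A 10 mm wide slot runs along its x, slot floor at z = 6 mm, top at z = 18 mm; slot ends 126 mm apart. The plate lifts straight up out of it; its yaw may be anything.
- case: Fixed grey plate case, 140 (x) x 150 (y) x 46 mm high, two sister plates bedded in foam inside (fixed). Origin: middle of the underside; x points away from the robot's side, to the hinge side.
- lid (a joint): Angle of the case's blue lid, rad: 0 shut, growing as its front edge rises; starts 0.7 to 1.2, at most 1.6. It stays where it is left (stiff hinge, 0.18 N m of friction, lid 0.15 kg): 1 to 3 N near the front edge moves it.
- lid_hinge (a point): Middle of the hinge line (along case y), case frame (70, 0, 46.5) mm. Lid: 142 mm deep from here, 150 wide, 7 thick, 10 mm lip in front; shut, its top is at z = 54 mm. At angle a its underside runs from the hinge along (-cos a, 0, sin a) in the case frame, and its outer (upper) face looks along (sin a, 0, cos a).
- lid_push (a point): Point in the middle of the lid's outer face, 115 mm from the hinge, where it can be pushed shut from behind and above; it turns with the lid.
- reader_head: Head of the fixed label reader: white box 38 x 56 x 60 mm on a steel post. Origin: centre of its dark red window, 255 mm above the bench. z: looking direction, toward the robot's side and 45 degrees down; y is level. The post stands 90 mm behind, on a 100 x 90 mm foot. Well presented, the plate's -y is opposite to this z and the label's centre lies 80 mm out along z.
- window (a point): Centre of the reader's window, same point and axes as the head.
- calculator: The dark grey pocket calculator, loose, lying on the bench; leave it alone. Origin: centre of its underside. 130 x 78 x 15 mm.
- screwdriver: The red screwdriver, loose, lying on the bench; leave it alone. Origin: centre of its underside. 29 x 189 x 25 mm, long along y.
- amber_tape: The amber tape roll, loose, lying on the bench; leave it alone. Origin: centre of its underside. 80 mm across, 12 mm high.
- green_tape: The green tape roll, loose, lying on the bench; leave it alone. Origin: centre of its underside. 86 mm across, 18 mm high.

How it is judged:
By the outcome, as a careful person would: the job done as asked, in the order asked, and still so for the second after the job is handed in, while the arm keeps its last pose, push and grip.
It also fails if it takes over 61 s, if anything falls off the work surface, if the arm or the gripper's body presses on something with over 40 N, if the wrist force passes 120 N, or if a joint passes its speed limit or range.

## Working session

There is one attempt and no reset: what is moved stays moved. The work goes in short steps, each a Python script; the robot and the scene stay as the last script left them, time stands still between calls to the robot, and variables do not carry over. Pictures are saved under pics/ and viewed, at most 10 in all, crops included, and the job is handed in when it is done.

```bash
mkdir -p pics
python3 - <<'E'
from bench import env, kinematics, monitor, eyes, job
import cv2,numpy as np,pickle
d={}
for n in ("scene","top"):
    f=eyes.grab_frame(n); d[n]=f
    cv2.imwrite(f"pics/{n}0.png",f["frame"][:,:,::-1])
    print(n,np.round(f["mtx"],1).tolist(),np.round(f["view"],3).tolist())
pickle.dump(d,open("f0.pkl","wb"))
print(env.hold_point_z,monitor.sense())
E
```

```text
scene [[547.2, 0.0, 323.6], [0.0, 547.2, 234.3], [0.0, 0.0, 1.0]] [[0.8, -0.599, 0.009, -0.423], [-0.329, -0.452, -0.829, 0.318], [0.501, 0.661, -0.559, 1.299], [0.0, 0.0, 0.0, 1.0]]
top [[586.7, 0.0, 323.2], [0.0, 586.7, 246.2], [0.0, 0.0, 1.0]] [[-0.011, -1.0, -0.021, 0.036], [-0.995, 0.013, -0.099, 0.585], [0.099, 0.019, -0.995, 1.435], [0.0, 0.0, 0.0, 1.0]]
0.0187 {'clock': 0.1, 'joints': array([-1.57139403e+00,  3.13394238e-01,  1.49838636e+00, -4.88287638e-06,
        1.33101607e+00, -2.23393679e-01]), 'qvel': array([-0.00018551, -0.00173691, -0.0014296 ,  0.00123928, -0.00089983,
        0.00157762]), 'joint_efforts': array([ 2.58216947e-03, -4.12897360e+01, -2.60140336e+01, -2.25839276e-04,
        3.01349064e-03, -3.80675783e-05]), 'position': array([ 0.11599292, -0.51177619,  0.23078271]), 'ee_rot': array([ 9.93801413e-01,  1.11168288e-01,  6.49247726e-05, -5.98498894e-04]), 'contact_force': array([-0.53163845,  0.44555493,  0.82506993]), 'ft_torque': array([-0.03028982, -0.017029  ,  0.03192495]), 'gripper_force': 0.0, 'finger_gap': 1.0023775708407077}
```

View pics/scene0.png

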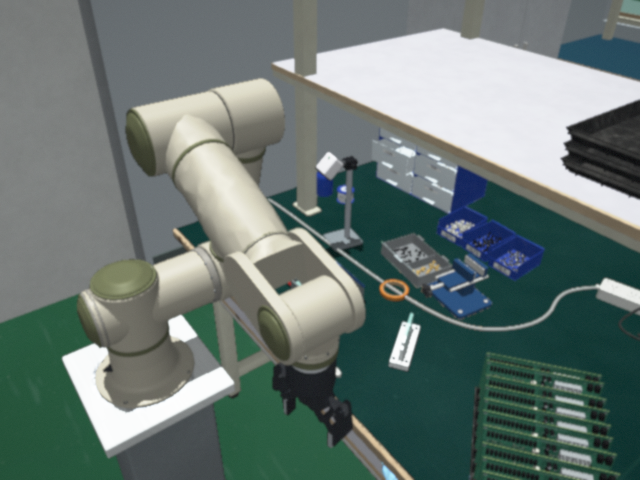

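View pics/top0.png

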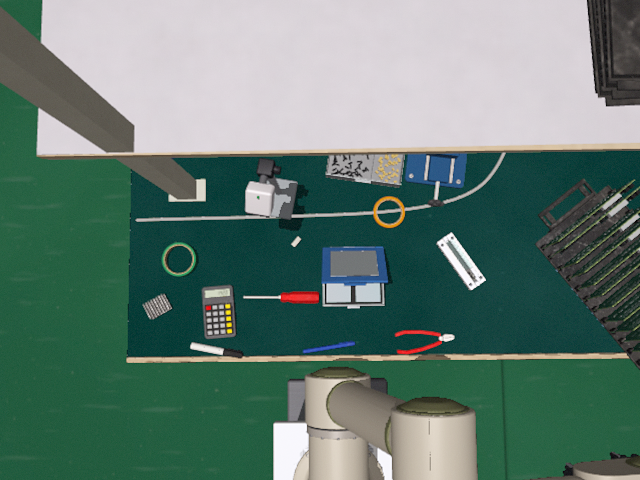

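The scene view shows the block near (405,343) and the reader head at (330,163). In the top view the case is at (353,277) with its lid open, the block and plate are at (460,262), and the reader is at (262,197). I'll enlarge these areas.

```bash
cat > h.py <<'E'
import numpy as np,cv2
def ray(f,u,v):
    V=f["view"];R=V[:3,:3];c=-R.T@V[:3,3]
    d=R.T@np.linalg.inv(f["mtx"])@np.array([u,v,1.]);return c,d/np.linalg.norm(d)
def plane(f,u,v,z):
    c,d=ray(f,u,v);return c+d*(z-c[2])/d[2]
def proj(f,p):
    q=f["mtx"]@(f["view"]@np.r_[p,1])[:3];return q[:2]/q[2]
def tri(a,ua,b,ub):
    c1,d1=ray(a,*ua);c2,d2=ray(b,*ub)
    s=np.linalg.lstsq(np.c_[d1,-d2],c2-c1,rcond=None)[0]
    p,q=c1+s[0]*d1,c2+s[1]*d2;return (p+q)/2,np.linalg.norm(p-q)
def crop(f,x,y,w,h,s):
    return cv2.resize(f["frame"][y:y+h,x:x+w,::-1],(w*s,h*s),interpolation=cv2.INTER_NEAREST)
E
python3 - <<'E'
import pickle,cv2,numpy as np
from h import *
d=pickle.load(open("f0.pkl","rb"));t,s=d["top"],d["scene"]
A=crop(t,430,225,66,75,4);B=crop(t,315,238,80,75,4);C=crop(t,238,150,66,75,4);D=crop(s,300,140,66,66,4);E=crop(s,380,305,60,66,4)
F=crop(s,335,265,70,66,4)[:,:268]
top=np.hstack([A,C,np.zeros((300,264,3),np.uint8)]);top[:,528:528+272]=B[:,:264] if 0 else cv2.resize(B,(264,248))[:248].__class__ and np.vstack([cv2.resize(B,(264,248)),np.zeros((52,264,3),np.uint8)])
bot=np.hstack([D,E,F]);bot=bot[:,:792]
cv2.imwrite("pics/m1.png",np.vstack([top,np.pad(bot,((0,0),(0,792-bot.shape[1]),(0,0)))]))
for n,u,v in (("case",353,277),("block",460,262),("blk1",445,236),("blk2",478,287),("shelf",353,155),("amber",389,212),("sd",300,297),("foot",287,197)): print(n,plane(t,u,v,.02).round(3))
# reader head centre by two views
print(tri(t,(260,196),s,(329,164)))
# shelf edge point: scene front-left corner (275,65) vs top (38,155)
print(tri(t,(38,155),s,(275,65)))
E
```

```text
case [ 0.508 -0.044  0.02 ]
block [ 0.542 -0.311  0.02 ]
blk1 [ 0.608 -0.276  0.02 ]
blk2 [ 0.48  -0.353  0.02 ]
shelf [ 0.819 -0.049  0.02 ]
amber [ 0.671 -0.137  0.02 ]
sd [0.46  0.089 0.02 ]
foot [0.713 0.12  0.02 ]
(array([0.66551315, 0.1571637 , 0.27972634]), np.float64(0.004879910886966512))
(array([0.71786301, 0.52885406, 0.46437063]), np.float64(0.011373003423697752))
```

View pics/m1.png

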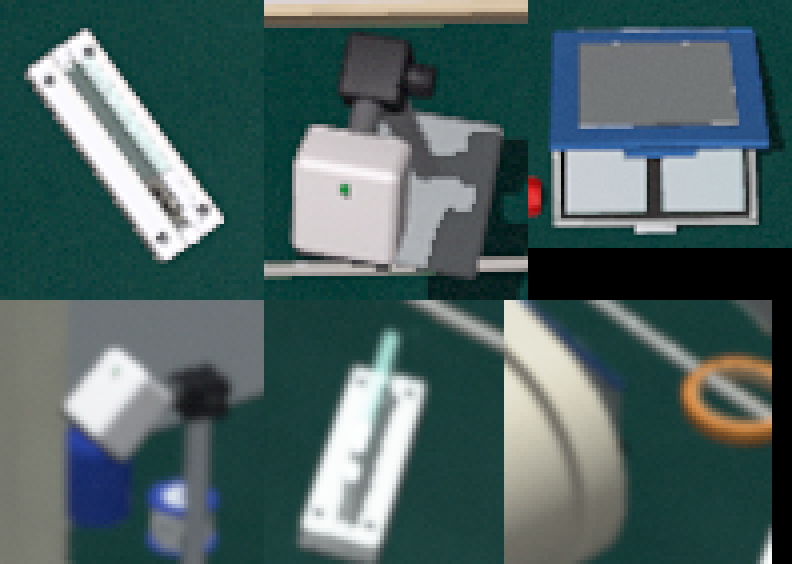

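The block is at about (0.54,-0.31), with the green clear end on its far side (upper left in the top view). The case is at about (0.51,-0.04) with its lid half open. Next I'll look from the wrist above the block, and take another scene view with the arm moved.

Run:
```python
from bench import env, kinematics, monitor, eyes, job
import cv2,numpy as np,pickle
from h import *
env.close_gripper()
env.reach([0.42,-0.36,0.30],[1,0,0,0])
d={}
for n in ("scene","wrist"):
    f=eyes.grab_frame(n); d[n]=f
pickle.dump(d,open("f1.pkl","wb"))
V=d["wrist"]["view"];print((-V[:3,:3].T@V[:3,3]).round(3),V[:3,:3].round(2).tolist(),d["wrist"]["mtx"][0,0],monitor.sense()["clock"])
cv2.imwrite("pics/m2.png",np.hstack([cv2.resize(d["wrist"]["frame"][:,:,::-1],(480,360)),crop(d["scene"],335,210,160,180,2)]))
```

```text
[ 0.499 -0.361  0.443] [[-0.0, -1.0, 0.0], [-0.95, 0.0, 0.31], [-0.31, -0.0, -0.95]] 419.1350638728928 2.275
```

View pics/m2.png

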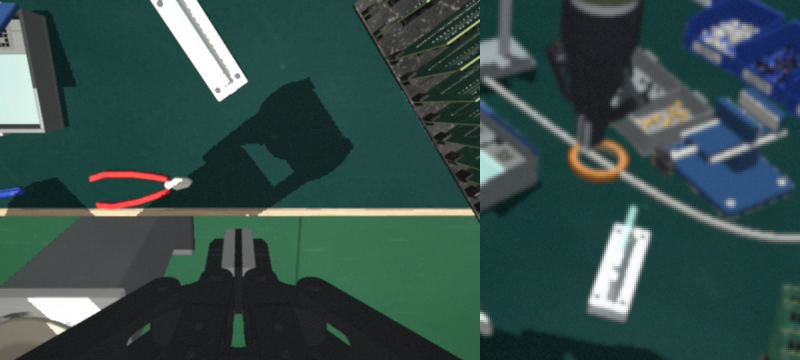

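The wrist camera sits ahead of the tool and looks back, so it cuts off the block at (200,50). I'll turn the tool half round and look from both sides of the block, then at the case.

Run:
```python
from bench import env, kinematics, monitor, eyes, job
import cv2,numpy as np,pickle
from h import *
d={}
for k,p in (("A",[.46,-.42,.24]),("B",[.46,-.20,.24]),("C",[.40,-.04,.36])):
    env.reach(p,[0,1,0,0]); d[k]=eyes.grab_frame("wrist")
d["scene"]=eyes.grab_frame("scene")
d["J"]=monitor.sense()["joints"]
pickle.dump(d,open("f2.pkl","wb"));print(monitor.sense()["clock"],d["J"].round(2))
r=lambda f:cv2.resize(f["frame"][:,:,::-1],(400,300))
cv2.imwrite("pics/m3.png",np.vstack([np.hstack([r(d["A"]),r(d["B"])]),np.hstack([r(d["C"]),crop(d["scene"],300,100,200,150,2)])]))
```

```text
6.8667 [-0.4  -0.03  1.57 -0.    1.61 -1.96]
```

View pics/m3.png

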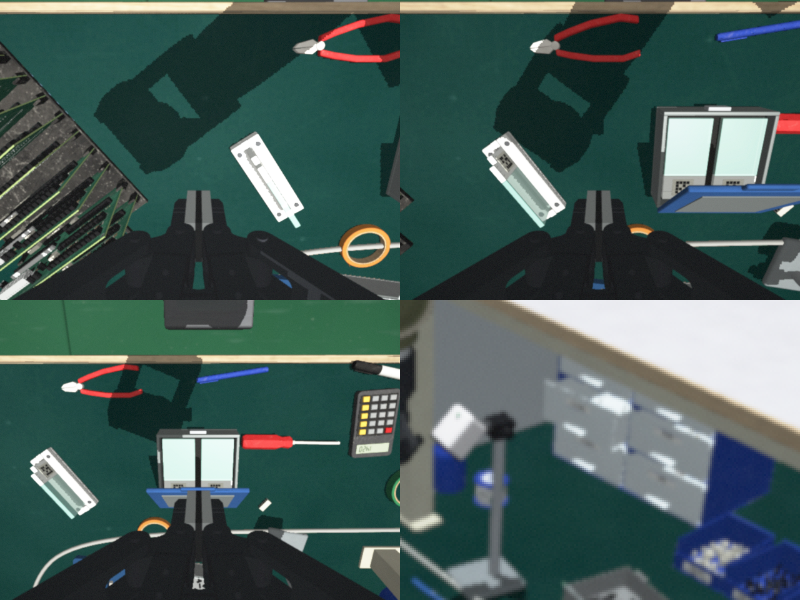

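The wrist views show the label's black pattern at the block's robot-side end, seen from the +y side (view B, panel pixel (505,162)), and the clear end at the far end. The lid's front edge runs from (147,490) to (249,490) in panel C. Now I'll compute the poses.

Run:
```python
import pickle,cv2,numpy as np
from h import *
t=pickle.load(open("f0.pkl","rb"))["top"];d=pickle.load(open("f2.pkl","rb"))
C,B,A=d["C"],d["B"],d["A"]
print("lidL y+",tri(C,(398,303),t,(322.3,282.5)));print("lidR",tri(C,(235,303),t,(387.7,282.9)))
for p in ((324.7,305.3),(384.4,304)): print("rim front",plane(t,*p,.046).round(4))
for p in ((322.3,247),(383.8,247)): print("lid back",plane(t,*p,.05).round(4))
# block in every view: white, low saturation near block
for n,f,z in (("top",t,.018),("A",A,.018),("B",B,.018),("C",C,.018)):
    uv=proj(f,[.544,-.314,.02]).astype(int)
    hsv=cv2.cvtColor(f["frame"],cv2.COLOR_RGB2HSV)
    m=((hsv[...,2]>140)&(hsv[...,1]<75)).astype(np.uint8)
    m=cv2.morphologyEx(m,cv2.MORPH_CLOSE,np.ones((5,5)))
    n_,L,S,ce=cv2.connectedComponentsWithStats(m)
    ks=[k for k in range(1,n_) if S[k,4]>300 and np.linalg.norm(ce[k]-uv)<60]
    for k in ks:
        c=max(cv2.findContours((L==k).astype(np.uint8),0,2)[0],key=cv2.contourArea)
        pts=np.array([plane(f,*p[0],z)[:2] for p in c])
        r=cv2.minAreaRect((pts*1000).astype(np.float32));print(n,S[k],np.round(r[0],1),np.round(r[1],1),round(r[2],1))
h=np.hstack([crop(B,130,110,130,140,3)[:, :],crop(A,360,190,130,140,3)])
cv2.imwrite("pics/m4.png",h)
```

```text
lidL y+ (array([0.48966963, 0.03088042, 0.15899779]), np.float64(0.0018452448285177778))
lidR (array([ 0.48767327, -0.11611861,  0.16166908]), np.float64(0.002353952283590529))
rim front [0.4386 0.0272 0.046 ]
rim front [ 0.4402 -0.1185  0.046 ]
lid back [0.5814 0.0315 0.05  ]
lid back [ 0.5795 -0.1196  0.05  ]
top [ 437  232   49   58 1141] [ 545.4 -313.3] [148.9  48.4] 33.9
A [ 369  211  117  154 7466] [ 553.7 -307.6] [176.4  47. ] 34.0
B [ 131  215  134  150 8543] [ 548.7 -313.7] [153.7  62.7] 34.0
C [  48  236  109  115 5625] [ 548.6 -318.8] [148.5  77.2] 34.0
```

View pics/m4.png

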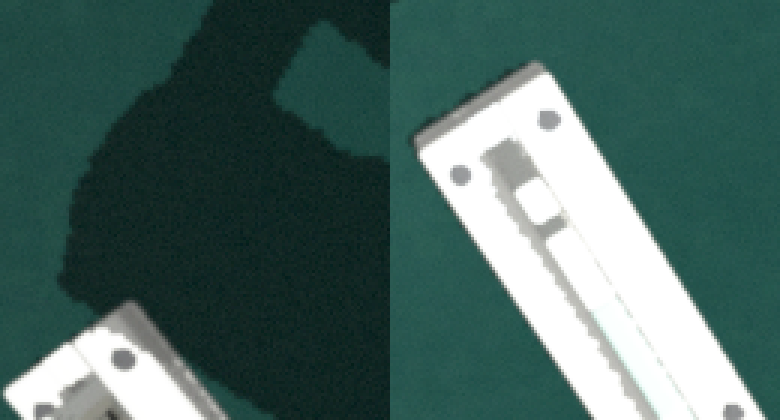

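The view shows the white block and, at its robot-side end, the notch gap in the plate's top edge (right crop, (540,200)). From the numbers, the block is at (0.545,-0.313) with yaw 34°, the hinge is at about (0.580,-0.045), and the lid is at about 0.88 rad. Next I'll shut the lid.

Run:
```python
from bench import env, kinematics, monitor, eyes, job
import cv2,numpy as np,pickle
from h import *
H=np.array([.5797,-.0445,.0465])
def P(a): return H+.115*np.array([-np.cos(a),0,np.sin(a)])+.007*np.array([np.sin(a),0,np.cos(a)])+[.011,0,0]
q=[0,1,0,0]
env.reach([.57,-.0445,.30],q)
env.movel(P(1.3),.2)
for a in (1.1,.9,.7,.5,.35,.2,.1,.03):
    g=env.movel(P(a),.12,guard=15); s=monitor.sense(); print(a,g,s["position"].round(3),s["contact_force"].round(1))
    if g: break
p=P(0)
g=env.movel(p-[0,0,.008],.03,guard=15); s=monitor.sense(); print(g,s["position"].round(4),s["contact_force"].round(1))
env.movel(s["position"]+[0,0,.12],.2)
env.reach([.40,-.04,.33],q)
t=eyes.grab_frame("top");w=eyes.grab_frame("wrist");pickle.dump((t,w),open("f3.pkl","wb"));print(monitor.sense()["clock"])
cv2.imwrite("pics/m5.png",np.hstack([crop(t,300,220,120,110,3),cv2.resize(w["frame"][:,:,::-1],(440,330))]))
```

```text
1.1 False [ 0.545 -0.045  0.153] [-0.   0.1  0.1]
0.9 False [ 0.525 -0.045  0.142] [ 0.7 -0.6 -0.5]
0.7 False [ 0.508 -0.045  0.126] [0.3 0.1 0.3]
0.5 False [ 0.494 -0.045  0.108] [ 0.2  0.3 -0.3]
0.35 False [ 0.485 -0.045  0.093] [ 0.6 -0.5  0.4]
0.2 False [ 0.48  -0.045  0.077] [0.6 0.2 0.8]
0.1 False [ 0.477 -0.045  0.065] [ 0.1  0.9 -0.2]
0.03 False [ 0.476 -0.044  0.057] [ 0.4 -0.1  0.3]
True [ 0.4764 -0.0446  0.0534] [-3.9  1.  12.5]
12.8
```

View pics/m5.png

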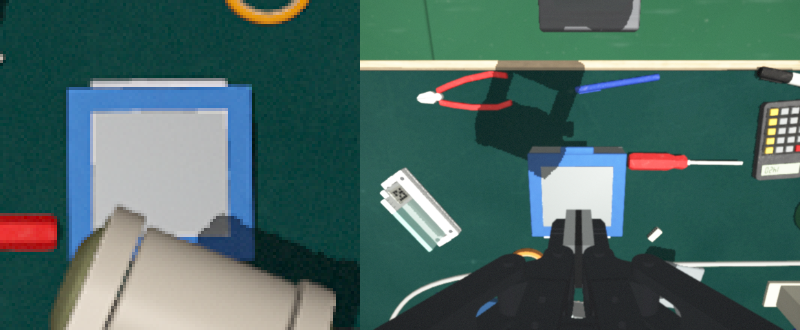

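The lid is now flat and shut (blue frame at (160,170) in the top crop), with a contact stop at z=0.0534. Next is a wrist view of the reader window from below and in front.

Run:
```python
from bench import env, kinematics, monitor, eyes, job
import cv2,numpy as np,pickle
from scipy.spatial.transform import Rotation as Ro
from h import *
R=np.array([[0,0,1],[0,1,0],[-1,0,0.]])
for p,tilt in (([.50,.13,.25],0),([.50,.13,.25],20),([.48,.10,.25],20),([.45,.1,.27],30)):
    q=(Ro.from_euler("y",tilt,degrees=True)*Ro.from_matrix(R)).as_quat()
    j=kinematics.ik(p,q); print(p,tilt,None if j is None else j.round(2))
    if j is None: continue
    try: env.reach(p,q)
    except env.MotionError as e: print(e); continue
    break
w=eyes.grab_frame("wrist");s=eyes.grab_frame("scene");pickle.dump((w,s),open("f4.pkl","wb"));print(monitor.sense()["clock"],monitor.sense()["joints"].round(2))
cv2.imwrite("pics/m6.png",w["frame"][:,:,::-1])
```

```text
[0.5, 0.13, 0.25] 0 [0.06 0.26 2.43 3.2  1.12 1.54]
15.8417 [0.06 0.26 2.43 3.2  1.12 1.54]
```

View pics/m6.png

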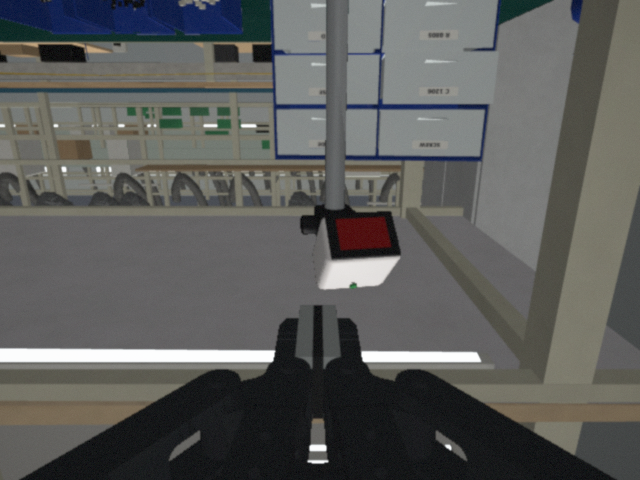

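The wrist view shows the dark red window at about (364,234). I'll fit its centre and yaw from the corners of the red mask.

Run:
```python
import pickle,cv2,numpy as np
from scipy.optimize import least_squares
from h import *
w,s=pickle.load(open("f4.pkl","rb"))
f=w["frame"].astype(int)
m=((f[...,0]>70)&(f[...,1]<50)&(f[...,2]<50)).astype(np.uint8);m[:, :300]=0;m[:,420:]=0;m[300:]=0
c=max(cv2.findContours(m,0,2)[0],key=cv2.contourArea)
for e in (3,4,5,6,8):
    a=cv2.approxPolyDP(c,e,True)[:,0]
    if len(a)==4: break
print(a.tolist())
def model(p):
    n=np.array([-np.cos(p[2]),-np.sin(p[2]),-1])/2**.5; y=np.array([-np.sin(p[2]),np.cos(p[2]),0]);u=np.cross(n,y)
    o=np.array([p[0],p[1],.255])
    return np.array([proj(w,o+sx*p[3]/2*y+sy*p[4]/2*u) for sx,sy in((1,1),(1,-1),(-1,-1),(-1,1))]),o,n,y
b=None
for k in range(8):
    aa=np.roll(a[::(1 if k<4 else -1)],k%4,axis=0)
    r=least_squares(lambda p:(model(p)[0]-aa).ravel(),[.64,.15,0,.04,.03])
    if abs(r.x[2])<.8 and r.x[3]>0 and r.x[4]>0 and (b is None or r.cost<b.cost): b=r
print(b.x.round(4),b.cost,np.degrees(b.x[2]))
np.save("reader.npy",b.x)
```

```text
[[337, 220], [341, 248], [389, 245], [383, 218]]
[ 0.638   0.1619 -0.1683  0.0339  0.0218] 0.09633318374655608 -9.640628365045808
```

```bash
cat > plan.py <<'E'
import numpy as np
from scipy.spatial.transform import Rotation as Ro
x=np.load("reader.npy");psi=np.radians(-9.3);W=np.array([x[0],x[1],.255])
hn=np.array([-np.cos(psi),-np.sin(psi),0]);n=(hn-[0,0,1])/2**.5
pz=(hn+[0,0,1])/2**.5;Rp1=np.c_[np.cross(n,pz),n,pz]
th=np.radians(34);px=np.array([-np.cos(th),-np.sin(th),0]);z=np.array([0,0,1.])
Rp0=np.c_[px,np.cross(z,px),z]; O0=np.array([.5455,-.3133,.006])
def tool(Rp,opt): # tool axes from plate axes
    s=1 if opt==1 else -1
    return np.c_[-s*Rp[:,0],s*Rp[:,1],-Rp[:,2]]
gt=np.array([-.041,0,.043-.0187])
lab=np.array([.041,-.004,.030])
def grasp(opt): return O0+Rp0@gt, Ro.from_matrix(tool(Rp0,opt)).as_quat()
def present(opt,dist=.08,d=np.zeros(3)): # d: correction of label pos in plate frame
    O=W+dist*n-Rp1@(lab+d)
    return O+Rp1@gt, Ro.from_matrix(tool(Rp1,opt)).as_quat()
E
python3 - <<'E'
from bench import env,kinematics
from plan import *
for o in (1,2):
    for f in (grasp,present): p,q=f(o); j=kinematics.ik(p,q); print(o,f.__name__,p.round(3),None if j is None else j.round(2))
    p,q=present(o,.15); j=kinematics.ik(p,q); print(p.round(3),None if j is None else j.round(2))
E
```

```text
1 grasp [ 0.579 -0.29   0.03 ] [-0.64  0.78  1.3  -0.    1.06  0.33]
1 present [0.57  0.09  0.192] [ 0.01  0.2   1.98 -0.58  0.22 -2.45]
[0.521 0.098 0.142] None
2 grasp [ 0.579 -0.29   0.03 ] [-0.64  0.78  1.3  -0.    1.06 -2.81]
2 present [0.57  0.09  0.192] [ 0.01  0.2   1.98 -0.58  0.22  0.69]
[0.521 0.098 0.142] None
```

Run:
```python
from bench import env, kinematics, monitor, eyes, job
import cv2,pickle
from h import *
from plan import *
p,q=present(1); pre=p-.12*Rp1[:,0]; print("pre ik",kinematics.ik(pre,q))
g,gq=grasp(1)
env.release()
env.reach([.45,-.12,.30],gq)
env.reach(g+[0,0,.13],gq)
w0=eyes.grab_frame("wrist")
env.movel(g,.1,guard=8); print(monitor.sense()["position"].round(4),g.round(4))
env.close_gripper(60); s=monitor.sense(); print(s["finger_gap"],s["gripper_force"],s["contact_force"].round(1))
env.movel(g+[0,0,.13],.08); env.hold(.2)
s=monitor.sense(); print(s["clock"],s["finger_gap"],s["gripper_force"],s["joints"].round(2))
w=eyes.grab_frame("wrist");sc=eyes.grab_frame("scene");t=eyes.grab_frame("top");pickle.dump((w0,w,sc,t,s),open("f5.pkl","wb"))
r=lambda f:cv2.resize(f["frame"][:,:,::-1],(400,300))
u=proj(sc,[.545,-.31,.15]).astype(int);print(u)
cv2.imwrite("pics/m7.png",np.vstack([np.hstack([r(w0),r(w)]),np.hstack([crop(sc,u[0]-50,u[1]-37,100,75,4),crop(t,420,200,100,75,4)])]))
```

```text
pre ik [-0.31569352  0.12518417  2.07216515  0.58516477  0.19685586  2.45649233]
[ 0.5798 -0.2906  0.031 ] [ 0.5795 -0.2904  0.0303]
0.08309490409281194 58.744683265686035 [1.1 1.1 0.9]
24.4917 0.08903777919825435 58.35306465625763 [-0.64  0.64  1.18  0.    1.32  0.33]
[408 300]
```

View pics/m7.png

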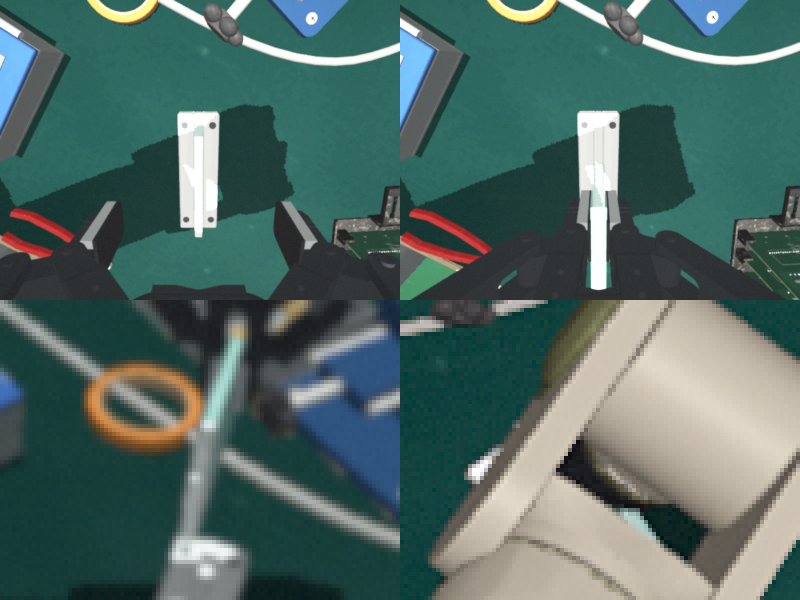

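The plate is gripped and hangs level, clear of the block (scene crop, (200,470)). I'll compare its pre-grasp ends in the wrist view with the nominal position along the slot, then move to the reader and look.

Run:
```python
from bench import env, kinematics, monitor, eyes, job
import cv2,pickle
from h import *
from plan import *
w0=pickle.load(open("f5.pkl","rb"))[0]
for c in ((48,0,60),(60,0,48),(-60,0,60),(23,0,60)): print(c,proj(w0,O0+Rp0@(np.array(c)/1000)).round(1))
col=w0["frame"][:,312:325].astype(int); 
for r in list(range(192,232,4))+list(range(330,392,4)): print(r,col[r,::3].sum(-1).tolist(),end=" ")
p,q=present(1); pre=p-.12*Rp1[:,0]
j=monitor.sense()["joints"]
# nearest IK branch to the final pose (j4=-0.58, j6=-2.45), solved from intermediate
env.reach([.50,-.15,.30],Ro.from_matrix(tool(Rp0,1)).as_quat())
print("\n",kinematics.ik(pre,q),kinematics.ik(p,q),monitor.sense()["clock"])
```

```text
(48, 0, 60) [317.5 373.4]
(60, 0, 48) [317.4 377.7]
(-60, 0, 60) [317.6 216.3]
(23, 0, 60) [317.5 340.5]
192 [765, 765, 765, 765, 765] 196 [765, 765, 765, 765, 765] 200 [748, 752, 751, 740, 681] 204 [733, 638, 634, 631, 639] 208 [664, 636, 634, 638, 636] 212 [650, 632, 639, 632, 606] 216 [652, 631, 635, 640, 595] 220 [765, 765, 765, 765, 723] 224 [765, 765, 765, 765, 731] 228 [765, 765, 765, 765, 728] 330 [764, 765, 765, 765, 682] 334 [764, 765, 765, 765, 682] 338 [764, 765, 765, 765, 681] 342 [764, 765, 765, 765, 655] 346 [765, 765, 765, 765, 731] 350 [765, 765, 765, 765, 731] 354 [765, 765, 765, 765, 728] 358 [765, 765, 765, 765, 709] 362 [765, 765, 765, 765, 673] 366 [765, 765, 765, 765, 512] 370 [694, 765, 765, 765, 471] 374 [683, 724, 722, 718, 355] 378 [545, 690, 691, 683, 304] 382 [270, 276, 275, 274, 281] 386 [278, 271, 281, 268, 263] 390 [278, 278, 284, 281, 282] 
 [-0.31569352  0.12518417  2.07216515  0.58516477  0.19685586  2.45649233] [ 0.00710859  0.20362662  1.97504356 -0.5790094   0.21965267 -2.45329116] 25.5
```

Run:
```python
from bench import env, kinematics
from plan import *
p,q=present(1,d=np.array([.0016,0,0])); print(p)
for d in ([0,0,0],[-.03,0,0],[-.06,0,0],[-.09,0,0],[-.06,0,-.04],[-.03,0,-.03],[0,.0,-.06],[-.05,.04,-.02]):
    j=kinematics.ik(p+d,q); print(d,None if j is None else j.round(2))
for a in (-25,-15,15,25):   # rotate whole presentation in plane about label
    Ra=Ro.from_rotvec(np.radians(a)*n); L=Ra.apply
    lc=Rp1@(lab+[.0016,0,0]); pp=W+.08*n+Ra.apply(p-(W+.08*n)); qq=(Ra*Ro.from_quat(q)).as_quat()
    print(a,pp.round(3),[None if (j:=kinematics.ik(pp+e,qq)) is None else j.round(2).tolist() for e in ([0,0,0],[-.05,0,0],[-.08,0,.0])])
```

```text
[0.56983136 0.08833672 0.19157252]
[0, 0, 0] [ 0.    0.2   1.98 -0.57  0.22 -2.47]
[-0.03, 0, 0] [ 0.    0.14  2.05 -0.61  0.21 -2.42]
[-0.06, 0, 0] [ 0.    0.08  2.12 -0.64  0.2  -2.39]
[-0.09, 0, 0] [ 0.    0.01  2.19 -0.65  0.19 -2.38]
[-0.06, 0, -0.04] None
[-0.03, 0, -0.03] [ 0.    0.2   2.08 -0.98  0.14 -2.05]
[0, 0.0, -0.06] None
[-0.05, 0.04, -0.02] [ 0.12  0.17  2.08 -1.03  0.23 -1.92]
-25 [0.596 0.094 0.167] [[-0.25, 0.29, 2.0, 1.39, 0.5, 1.71], [-0.28, 0.2, 2.13, 1.44, 0.52, 1.62], [-0.31, 0.14, 2.21, 1.46, 0.54, 1.58]]
-15 [0.585 0.09  0.176] [[-0.16, 0.23, 2.01, 1.16, 0.28, 2.0], [-0.18, 0.13, 2.14, 1.26, 0.29, 1.88], [-0.2, 0.07, 2.21, 1.3, 0.3, 1.83]]
15 [0.555 0.092 0.207] [[0.17, 0.24, 1.9, -1.04, 0.57, -1.92], [0.19, 0.15, 2.02, -1.07, 0.58, -1.86], [0.21, 0.09, 2.08, -1.09, 0.59, -1.83]]
25 [0.546 0.098 0.217] [[0.27, 0.3, 1.82, -1.09, 0.82, -1.82], [0.3, 0.21, 1.94, -1.11, 0.83, -1.77], [0.32, 0.16, 2.0, -1.12, 0.85, -1.74]]
```

Run:
```python
from bench import env, kinematics, monitor, eyes, job
import cv2,pickle
from h import *
from plan import *
p,q=present(1,d=np.array([.0016,0,0]))
j0=monitor.sense()["joints"];j1=kinematics.ik(p+[-.09,0,0],q)
for k in (1/3,2/3,1):
    env.set_joints(j0+k*(j1-j0)); s=monitor.sense();print(s["clock"],s["position"].round(3))
env.movel(p,.08); env.hold(.5)
s=monitor.sense();print(s["clock"],s["position"].round(4),p.round(4),s["finger_gap"],s["gripper_force"],s["contact_force"].round(1))
w=eyes.grab_frame("wrist");sc=eyes.grab_frame("scene");t=eyes.grab_frame("top");pickle.dump((w,sc,t,s),open("f6.pkl","wb"))
r=lambda f:cv2.resize(f["frame"][:,:,::-1],(400,300))
O=p-Rp1@gt
cs=[(23,-4,0),(60,-4,0),(60,-4,48),(48,-4,60),(-60,-4,60),(41,-4,30),(-60,-4,0)]
for f,nm in ((sc,"scene"),(t,"top"),(w,"wrist")): print(nm,[proj(f,O+Rp1@(np.array(c)/1000+[.0016,0,0])).round(0).astype(int).tolist() for c in cs], proj(f,W).round(0))
u=proj(sc,O).astype(int);v=proj(t,O).astype(int)
cv2.imwrite("pics/m8.png",np.vstack([np.hstack([r(w),r(sc)]),np.hstack([crop(sc,max(u[0]-50,0),u[1]-45,100,75,4),crop(t,v[0]-60,v[1]-50,100,75,4)])]));print(u,v)
```

```text
26.4 [ 0.51  -0.11   0.248]
27.3 [ 0.513 -0.035  0.218]
28.2 [0.481 0.088 0.192]
29.975 [0.5698 0.0883 0.1915] [0.5698 0.0883 0.1916] 0.08530112833912205 58.49081039428711 [-0.6 -1.1 -0.7]
scene [[313, 202], [307, 197], [297, 189], [296, 189], [313, 206], [304, 195], [326, 216]] [321. 174.]
top [[268, 234], [252, 231], [248, 245], [252, 249], [301, 256], [258, 241], [305, 239]] [259. 212.]
wrist [[310, 420], [311, 479], [309, 579], [308, 591], [305, 332], [309, 504], [309, 260]] [124. 503.]
[315 207] [279 236]
```

View pics/m8.png

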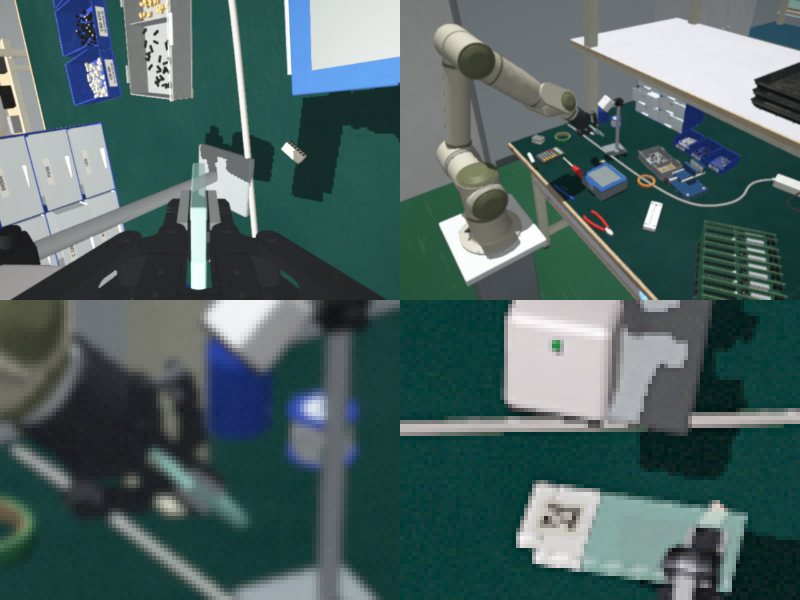

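The top view shows the label pattern facing up at (259.5,240.3), against a predicted (258,241). The plate corners match to within 1 px, and the plate's long edge runs parallel to the reader head to within about 1°. Nothing touches the plate, so I'm handing in.

```bash
python3 -c "
from bench import job
print(job.hand_in())"
```

```text
the job is handed in; nothing more can be done
None
```

I pushed the lid shut, and the arm is now holding the plate by its clear end, label up and square to the reader window at a planned 8 cm; I handed the job in at about 30 s without a verdict coming back.

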